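# Fit a valve-spring retainer and hold the spring down for the collets

## Robot

A 6-joint arm with a two-finger parallel gripper is mounted at the origin on the work surface. World frame = base frame: x ahead of the robot, y to its left, z up, the work surface at z = 0. Lengths are in m, angles in rad, forces in N, time in s.
With the tool pointing down it reaches from about 0.25 to 0.775 m from the base axis. Payload 4 kg.
Tool frame: the origin (TCP) lies at the very end of the fingers, on their centre line; the grasp point (between the pads) lies 19 mm behind it; z points along the fingers, y is the direction in which the jaws open and shut (so a half turn about z gives the same grasp; the last joint's range is limited). The gripper opens to 94 mm and grips with 3 to 60 N. Pads are 16 mm wide; open, the fingers measure 119 mm over their backs; the gripper's body (75 mm by 177 mm) begins 78 mm behind the grasp point.
Start: joints at [-1.229, 0.087, 1.371, -0, 1.684, -0.103], TCP at [0.237, -0.497, 0.206] pointing down, gripper open.
Joint ranges: [-3.1, 3.1], [-0.76, 2.03], [0.27, 2.55], [-1.08, 4.22], [0.17, 2.65], [-2.57, 2.57]. Speed limits (rad/s): [2.79, 2.79, 3.14, 3.14, 3.14, 3.14].

## Interface

Orientations are given as a unit quaternion [x, y, z, w].
In Python, from bench import * gives the robot as it stands. Calls block until the motion is done:
- move_ptp(position, orientation): joint-space move of the TCP to a pose.
- movel(position, feed=0.15, orientation=None, f_stop=None): straight line of the TCP; orientation=None keeps the orientation; feed is the mean speed in m/s. With f_stop (N) it stops when the force on the tool has changed by that much, and returns True; else False.
- move_j(angles): joint-space move.
- gripper_to(opening, f_grip=None): finger opening in m; f_grip is the grip in N (None keeps the last); returns when the fingers have stopped.
- hold(seconds).
- inverse_kinematics(position, orientation): joint angles nearest the present ones, or None.
- camera(name): name is "scene" or "side" or "wrist"; returns a dict with "img" (384x512x3 uint8, blue, green, red), "z_map" (384x512 float32, m along the optical axis (not along the pixel's ray), 0 where there is no reading), "fx", "fy", "cx", "cy" (pixels), "extrinsics" (4x4, takes a point from camera to world coordinates). Camera axes: x right, y up, looking along -z (the intrinsics and any distortion apply to the point x, -y, -z); pixel columns grow to the right and rows downward; lengths in m; the calibration is good to about 2 mm. A picture is of the moment at which its call begins.
A pose or a line that the arm cannot do raises Unreachable and nothing moves.
- finish_job(): hands the job in, once; it reports no verdict.
Readings, each from a call of its own:
- get_clock(): time.
- get_joints(): joint angles.
- get_qd(): joint speeds.
- get_tau(): joint torques, N m.
- get_ee_pos(): TCP position.
- get_orientation(): TCP orientation.
- get_contact_force(): force on the tool from outside, world axes, zero at the start.
- get_torque(): the same for the moment, N m.
- get_finger_gap(): finger opening in m.
Only numpy, scipy, OpenCV 4.12 (cv2) and the standard library are available. Lean on these libraries where they do the work, as an engineer would, in place of code of your own. Each camera call takes 0.05 s, during which the arm holds its last target.

## Task

Fit the loose retainer, boss up, over the stem of the valve whose spring is still bare so that it sits flat on the spring, and let go of it. Then take the hand pusher, stand its cup upright over the retainer's boss and push the spring straight down about 15 mm, clear of the collet groove but with the coils not squashed solid. Finish like that, still holding the pusher and keeping the spring compressed so that a mate can slip the collets in; leave the other parts on the bench alone.

Things in the scene. Friction and masses are not known exactly. Their poses are not given: they have to be found in the camera images.
- retainer_mid (a point): Centre, half-way up, of the loose spring retainer: a steel top-hat ring lying boss up on the bench, on one side of the head. Flange 31 mm across and 4 mm thick at the bottom, boss 18 mm across and 6 mm high on top (10 mm in all; grip it by the boss), straight hole 9.5 mm right through. About 35 g. z up.
- pusher_mid (a point): Centre of the hand pusher standing upright on the bench, on the side away from the retainer: 116 mm high, its rim 58 mm below this point. Steel cup 31 mm outside, 23 mm inside, open below, hollow to 30 mm up, windows on two sides; it goes round the retainer's boss onto the flange. Collar 33 mm across to 42 mm up, then black grip 24 mm across to 96 mm up, then 29 mm knob. 0.22 kg. z along its axis.
- spring_top (a point): Centre of the top face of the bare valve spring; goes down with it. 28 mm across, 40 mm long when free, upright in the head, top 86 mm above the bench. A fixed stem 5.5 mm thick stands through it to 7 mm above the free top; collet groove 3 to 6 mm below the stem's tip. The retainer's underside sits on this face. z up; the two valves stand in a row along this y axis, 46 mm apart.
- valve_spring (a joint): How far the bare spring is pressed down, m: 0 when free, 0.021 coils solid. It pushes back with about 2 N at the start of travel and 0.85 N more for each mm (about 15 N at 15 mm).
- done_top (a point): Tip of the stem of the finished valve beside it, whose retainer (31 mm across) and collets are already fitted; its retainer's top is 5 mm below this point and its spring is 8 mm shorter. Leave it alone.
- head: The aluminium cylinder head, bolted to a plywood board 150 x 170 x 12 mm that is fixed to the bench; origin on the bench under the middle, z up. The head is 116 x 134 mm, with a low rim up to 53 mm and two rocker studs up to 64 mm above the bench, 28 mm to +x of the valves. Its ports face -x.
- spare_spring: Bystander: loose valve spring standing on the bench, 28 mm across, 40 mm high; origin under its centre.
- fork_spring: Bystander: larger bright spring lying along its x axis, 110 mm long, 42 mm across; origin under its middle.
- washer: Bystander: plain thick washer, 31 mm across, 4 mm high, no boss; origin under its centre.
- deep_socket: Bystander: deep socket standing up, 27 mm across, 70 mm high; origin under its centre.
- tappet_cover: Bystander: round aluminium cover, 52 mm across, 22 mm high; origin under its centre.
- spanner: Bystander: steel spanner lying along its x axis, 170 mm long; origin under its middle.
- oil: Bystander: grey oil bottle, 56 mm across, 150 mm high; origin under its centre.
There are look-alikes about, which are no part of the job. Leave any blue, purple or yellow look-alike of the part that bears pusher_mid alone.

How it is judged:
On the way, in this order (a step that is already met when the one before it is completed fails the run):
1. the retainer sits flat, boss up, on the bare spring round its stem, let go, the spring still up (horizontal distance between retainer_mid and spring_top below 0.004 m and z of retainer_mid in the frame of spring_top between 0.003 and 0.0065 m and angle between retainer_mid's own z axis and vertical below 0.1 rad and contact force between the fingers and retainer below 0.1 N and contact force between retainer and valve_spring above 0.1 N and value of joint valve_spring below 0.004 m), for 0.2 s.
2. the pusher, held upright over the boss, presses the retainer and spring 12 to 18.5 mm down (horizontal distance between retainer_mid and spring_top below 0.004 m and z of retainer_mid in the frame of spring_top between 0.003 and 0.0065 m and angle between retainer_mid's own z axis and vertical below 0.1 rad and value of joint valve_spring between 0.012 and 0.0185 m and contact force between pusher and retainer above 6 N and contact force between any of the fingers, the arm and pusher above 2 N and contact force between the fingers and retainer below 0.5 N and angle between pusher_mid's own z axis and vertical below 0.12 rad and horizontal distance between pusher_mid and spring_top below 0.009 m), for 0.5 s.
At the end, for the whole second after the job is handed in: The retainer sits flat on the spring (within 4 mm of the valve's axis); the pusher stands on it (at least 6 N between them), upright to 0.12 rad, its middle within 9 mm of the valve's axis, held by the robot; the spring is held 12 to 18.5 mm down; the fingers do not touch the retainer (all of step 2); the arm keeps its last pose, push and grip.
It fails at once if another loose part on the bench (spring, washer, socket, cover, spanner, oil bottle) is moved more than 40 mm (distance of any of spare_spring, fork_spring, washer, deep_socket, tappet_cover, spanner, oil from where it was at the start of the episode above 0.04 m).
It also fails if it takes over 64 s, if anything falls off the work surface, if the arm or the gripper's body presses on something with over 40 N, if the wrist force passes 120 N, or if a joint passes its speed limit or range.

## Working session

There is one attempt and no reset: what is moved stays moved. The work goes in short steps, each a Python script; the robot and the scene stay as the last script left them, time stands still between calls to the robot, and variables do not carry over. Pictures are saved under pics/ and viewed, and the job is handed in when it is done.

```bash
ls; mkdir -p pics; cat > h.py <<'E'
from bench import *
import numpy as np, cv2, pickle
def snap(n,f):
    c=camera(n); cv2.imwrite('pics/'+f+'.png',c['img']); pickle.dump(c,open('pics/'+f+'.pkl','wb')); return c
def pts(c):
    H,W=c['z_map'].shape; u,v=np.meshgrid(np.arange(W),np.arange(H)); z=c['z_map']
    P=np.stack([(u-c['cx'])/c['fx']*z,-(v-c['cy'])/c['fy']*z,-z],-1)
    E=c['extrinsics']; return P@E[:3,:3].T+E[:3,3]
def ray(c,u,v,h):
    E=c['extrinsics']; d=E[:3,:3]@np.array([(u-c['cx'])/c['fx'],-(v-c['cy'])/c['fy'],-1]); o=E[:3,3]
    return o+d*(h-o[2])/d[2]
E
python3 - <<'E'
from h import *
for n in ['scene','side','wrist']:
    c=snap(n,n+'0'); print(n,c.keys(),c['fx'],c['cx'],c['cy'],c['extrinsics'].round(3).tolist())
print(get_clock(),get_orientation(),get_ee_pos())
E
```

```text
pics
scene dict_keys(['img', 'z_map', 'fx', 'fy', 'cx', 'cy', 'extrinsics']) 367.6537238190723 252.78123755677368 188.47574883288192 [[-0.693, -0.476, 0.542, 1.093], [0.721, -0.46, 0.518, 0.526], [0.002, 0.749, 0.662, 0.734], [0.0, 0.0, 0.0, 1.0]]
side dict_keys(['img', 'z_map', 'fx', 'fy', 'cx', 'cy', 'extrinsics']) 376.2914204427895 241.13786778396906 188.33589419820555 [[0.99, 0.096, -0.1, 0.467], [-0.138, 0.594, -0.792, -0.944], [-0.016, 0.799, 0.602, 0.794], [0.0, 0.0, 0.0, 1.0]]
wrist dict_keys(['img', 'z_map', 'fx', 'fy', 'cx', 'cy', 'extrinsics']) 277.0728320008273 254.56184774004115 190.85310568739192 [[0.43, 0.865, 0.258, 0.312], [-0.903, 0.413, 0.123, -0.46], [-0.0, -0.286, 0.958, 0.383], [0.0, 0.0, 0.0, 1.0]]
0.15 [ 9.75375420e-01  2.20549341e-01 -1.20416988e-04 -8.73328411e-04] [ 0.23648595 -0.49609974  0.20453596]
```

View pics/scene0.png

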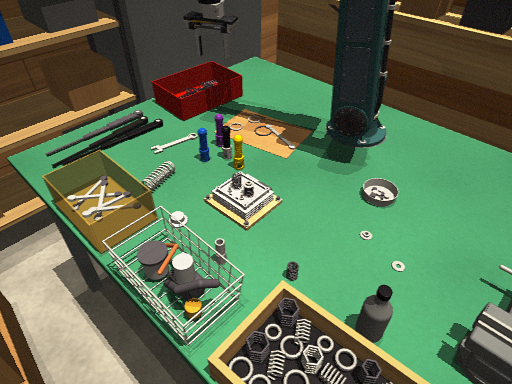

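View pics/side0.png

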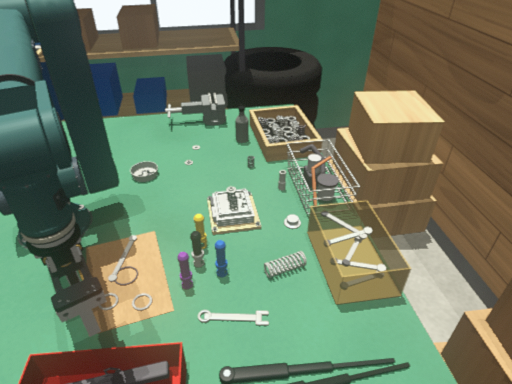

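View pics/wrist0.png

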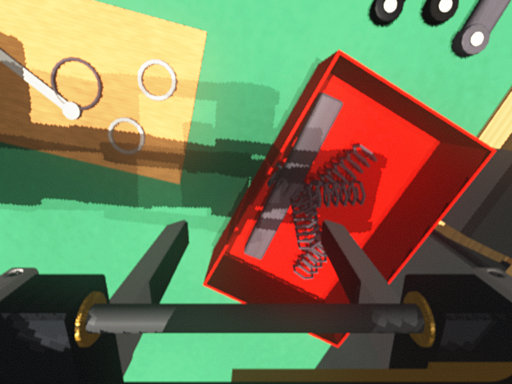

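The pusher group is at scene (203–238, 115–168): blue (203,145), purple (219,130), black (227,142) and yellow (238,152). The black one fits. There are two rings, at scene (366,236) and (398,266), and I'll enlarge both.

```bash
python3 - <<'E'
import cv2,pickle,numpy as np
a=cv2.imread('pics/scene0.png');b=cv2.imread('pics/side0.png')
r=lambda im,x,y,w,h:cv2.resize(im[y:y+h,x:x+w],(390,290),interpolation=cv2.INTER_CUBIC)
o=np.vstack([np.hstack([r(a,190,105,67,50),r(a,345,220,80,60)]),np.hstack([r(b,165,205,80,60),r(a,200,165,94,70)])])
cv2.imwrite('pics/crop0.png',o)
E
python3 - <<'E'
import sys; sys.path.insert(0,'.')
from h import *
for n,L in [('scene0',[(366,235),(398,266),(227,128),(219,116),(203,130),(238,138),(237,180),(250,184),(178,216)]),('side0',[(188,162),(196,147),(196,234),(199,216),(184,256),(220,243),(231,190),(236,200)])]:
    c=pickle.load(open('pics/'+n+'.pkl','rb')); P=pts(c)
    for u,v in L: print(n,u,v,P[v,u].round(4), c['img'][v,u])
E
```

```text
scene0 366 235 [0.4304 0.2996 0.013 ] [222 242 249]
scene0 398 266 [4.526e-01 4.043e-01 3.000e-04] [123 186  89]
scene0 227 128 [ 0.4372 -0.2127  0.1157] [40 44 44]
scene0 219 116 [ 0.4075 -0.2824  0.1175] [200  84 185]
scene0 203 130 [ 0.4994 -0.2542  0.1185] [241 131  62]
scene0 238 138 [ 0.4552 -0.1453  0.1184] [  0 245 248]
scene0 237 180 [ 0.5461 -0.0586  0.0599] [43 47 51]
scene0 250 184 [0.5563 0.0029 0.088 ] [110 120 121]
scene0 178 216 [ 0.7317 -0.097   0.0234] [238 245 247]
side0 188 162 [0.4192 0.2874 0.0101] [139 147 139]
side0 196 147 [0.4543 0.4057 0.0038] [148 164 152]
side0 196 234 [ 0.4374 -0.2285  0.1178] [78 93 83]
side0 199 216 [ 0.4485 -0.1565  0.1156] [102 250 243]
side0 184 256 [ 0.4051 -0.2975  0.1145] [182 108 165]
side0 220 243 [ 0.4958 -0.267   0.1145] [230 154  91]
side0 231 190 [ 0.5522 -0.0163  0.0872] [148 162 157]
side0 236 200 [ 0.5617 -0.0635  0.0836] [ 88 101  89]
```

View pics/crop0.png

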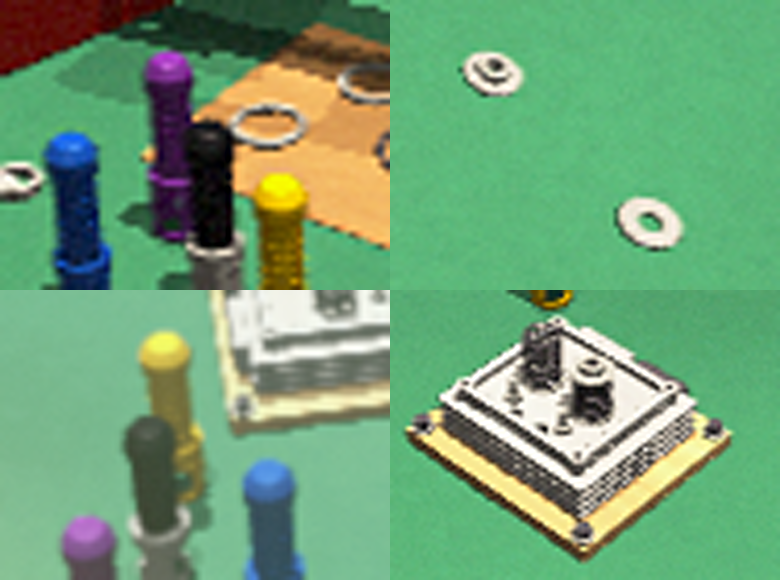

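The ring at scene (366,236) has a boss, so it is the retainer; (398,266) is the flat washer. The black pusher, with its steel cup, is the real one. Next I'll take wrist views over the head and the retainer.

```bash
cat >> h.py <<'E'
from math import *
def q(deg): # tool x axis at world yaw deg, pointing down
    f=radians(deg)/2; return [cos(f),sin(f),0,0]
E
python3 - <<'E'
from h import *
for d in (90,-90): print(d,[np.round(inverse_kinematics(p,q(d)),2) if inverse_kinematics(p,q(d)) is not None else None for p in ([.55,-.03,.27],[.425,.293,.2],[.435,-.222,.25])])
for d in (107,-73): print(d,np.round(inverse_kinematics([.435,-.222,.25],q(d)),2))
move_ptp([.55,-.03,.25],q(-90)) 
snap('wrist','w1'); print(get_clock(),get_ee_pos())
E
```

```text
90 [array([-0.16,  0.09,  1.25, -0.  ,  1.81, -0.16]), array([ 0.49,  0.01,  1.46, -0.  ,  1.67,  0.49]), array([-0.59, -0.06,  1.43, -0.  ,  1.77, -0.59])]
-90 [None, None, array([-0.59, -0.06,  1.43, -0.  ,  1.77,  2.55])]
107 [-0.59 -0.06  1.43 -0.    1.77 -0.88]
-73 [-0.59 -0.06  1.43 -0.    1.77  2.26]Traceback (most recent call last):
  File "<stdin>", line 4, in <module>
bench.Unreachable: the arm cannot take that pose within its joint ranges
```

```bash
python3 - <<'E'
from h import *
move_ptp([.55,-.03,.25],q(90)) 
c=snap('wrist','w1'); print(get_clock(),get_ee_pos()); cv2.imwrite('pics/w1b.png',cv2.resize(c['img'][80:280,120:390],(800,592),interpolation=cv2.INTER_CUBIC))
move_ptp([.425,.293,.17],q(90)) 
c=snap('wrist','w2'); print(get_clock(),get_ee_pos()); cv2.imwrite('pics/w2b.png',c['img'])
E
```

```text
2.225 [ 0.54988174 -0.03101792  0.24984733]
3.6083 [0.42602461 0.29222034 0.17048178]
```

View pics/w1b.png

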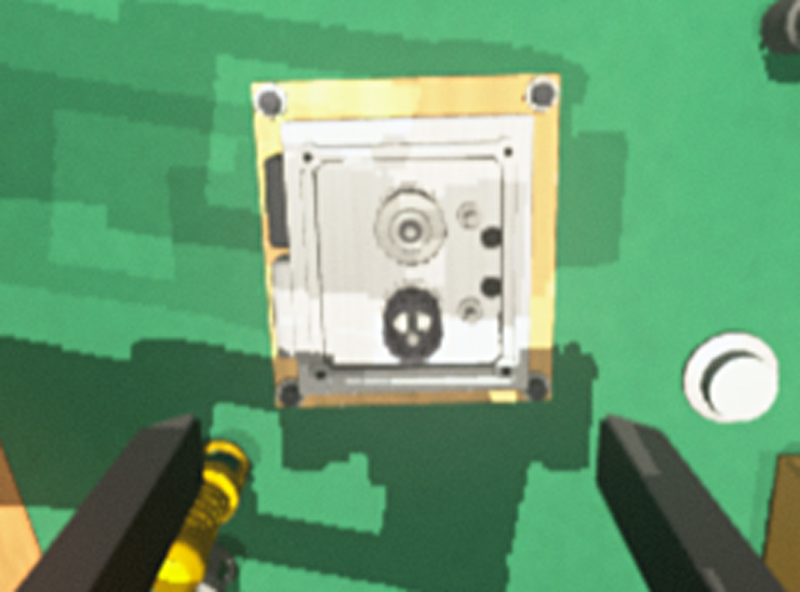

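View pics/w2b.png

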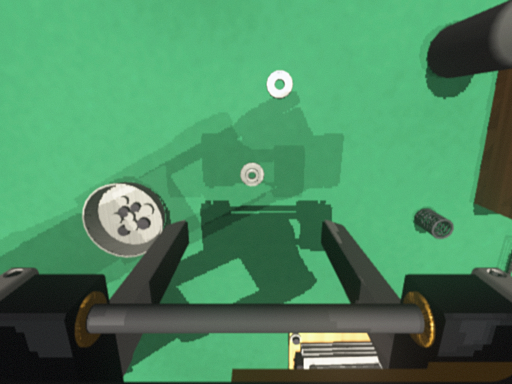

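In w1b, the done valve with its retainer is at crop (410,230). The bare dark spring is at crop (412,325), with its stem tip near (413,340). In w2, the retainer is at (252,174) and the flat washer at (280,84). Next I'll measure them.

```bash
python3 - <<'E'
from h import *
a=pickle.load(open('pics/w1.pkl','rb'));b=pickle.load(open('pics/w2.pkl','rb'))
cr=np.hstack([cv2.resize(a['img'][140:210,225:295],(390,390),interpolation=cv2.INTER_NEAREST),cv2.resize(b['img'][155:195,232:272],(390,390),interpolation=cv2.INTER_NEAREST)])
cv2.imwrite('pics/cr1.png',cr)
P=pts(a)
print('done tip',ray(a,258,158,.093),'bare tip',ray(a,259.4,195.2,.093))
# spring dark mask
g=cv2.cvtColor(a['img'],cv2.COLOR_BGR2GRAY)
m=(P[...,2]>.07)&(P[...,2]<.1)&(abs(P[...,0]-.55)<.05)&(P[...,1]<-.02)&(P[...,1]>-.09)
print('bare pts',m.sum(),P[m].min(0),P[m].max(0),P[m].mean(0))
m=(P[...,2]>.07)&(P[...,2]<.1)&(abs(P[...,0]-.55)<.05)&(P[...,1]>-.025)&(P[...,1]<.05)
print('done pts',m.sum(),P[m].min(0),P[m].max(0),P[m].mean(0))
P=pts(b)
hsv=cv2.cvtColor(b['img'],cv2.COLOR_BGR2HSV)
k=(hsv[...,1]<70).astype(np.uint8); k[:155]=0;k[195:]=0;k[:,:232]=0;k[:,272:]=0
cs,_=cv2.findContours(k,cv2.RETR_EXTERNAL,cv2.CHAIN_APPROX_NONE); c0=max(cs,key=cv2.contourArea)
e=cv2.fitEllipse(c0); print(e, 'flange at z=.003:',ray(b,*e[0],.003), 'diam',e[1][0]/b['fx']*(-(np.linalg.inv(b['extrinsics'])@np.r_[ray(b,*e[0],.004),1])[2]))
m=(k>0); print(np.median(P[m],0),P[m].min(0),P[m].max(0)); mm=m&(P[...,2]>.007); print('boss',mm.sum(),P[mm].mean(0),(P[mm].min(0)+P[mm].max(0))/2)
E
```

```text
done tip [ 0.55384203 -0.00585361  0.093     ] bare tip [ 0.55572942 -0.05354968  0.093     ]
bare pts 258 [ 0.54234857 -0.06531734  0.07002652] [ 0.56882474 -0.02074865  0.09328173] [ 0.55495217 -0.05059704  0.08228391]
done pts 453 [ 0.53881789 -0.02108573  0.07920287] [0.56918732 0.00851182 0.09337382] [ 0.55387408 -0.0056373   0.08371547]
((251.69715881347656, 173.8623809814453), (23.03563117980957, 23.244842529296875), 90.29135131835938) flange at z=.003: [0.42213589 0.29511304 0.003     ] diam 0.02943626658414209
[0.42251347 0.29621548 0.00392898] [ 0.40689355  0.27902928 -0.00164822] [0.43678315 0.37659305 0.34930196]
boss 116 [0.4220271  0.298248   0.02106326] [0.4219401  0.33176804 0.17828098]
```

View pics/cr1.png

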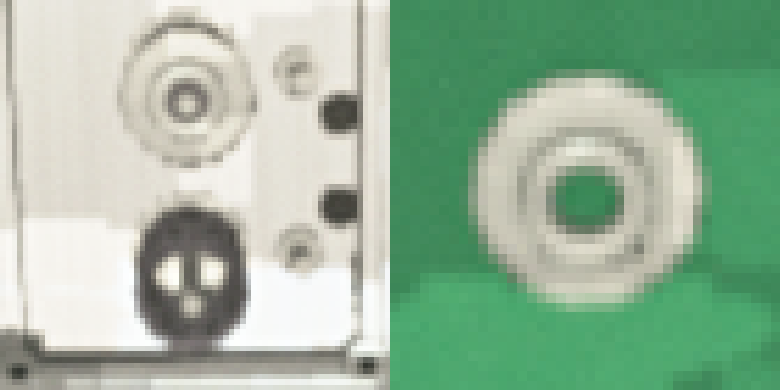

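```bash
python3 - <<'E'
from h import *
gripper_to(.045,20)
movel([.4222,.2951,.05],feed=.15,orientation=q(90))
print(get_clock(),get_ee_pos())
snap('wrist','w3')
r=movel([.4222,.2951,.0055],feed=.05,f_stop=6)
print(r,get_ee_pos(),get_contact_force())
gripper_to(.015,20); print(get_clock(),get_finger_gap(),get_ee_pos())
movel([.4222,.2951,.15],feed=.15)
snap('wrist','w4'); print(get_clock(),get_finger_gap(),get_contact_force())
a=cv2.imread('pics/w3.png');b=cv2.imread('pics/w4.png')
cv2.imwrite('pics/w34.png',np.hstack([cv2.resize(i[170:300,195:325],(400,400)) for i in (a,b)]))
E
```

```text
5.45 [0.42294676 0.29550794 0.05104525]
False [0.4225082  0.29529257 0.00587699] [ 0.48199433 -0.35537357  0.61249592]
7.1333 0.01640814093727608 [0.42234427 0.29515534 0.00568269]
8.3 0.01624903241674562 [-0.37024288 -0.44978946 -0.93160711]
```

View pics/w34.png

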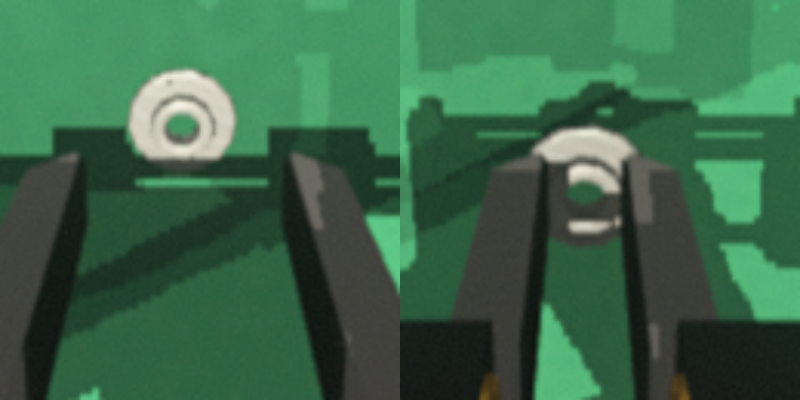

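```bash
python3 - <<'E'
from h import *
c=pickle.load(open('pics/w4.pkl','rb')); print(ray(c,253.5,232.4,.1545)[:2])
p=[.5555,-.053]
move_ptp([p[0],p[1],.15],q(90)); hold(.2)
print(get_clock(),get_ee_pos())
movel(p+[.112],feed=.08); hold(.2)
e=get_ee_pos();print(get_clock(),e)
for n in('scene','side','wrist'): snap(n,n+'5')
a=cv2.imread('pics/scene5.png');b=cv2.imread('pics/side5.png')
cv2.imwrite('pics/m5.png',np.hstack([cv2.resize(a[135:215,200:280],(400,400),interpolation=cv2.INTER_CUBIC),cv2.resize(b[145:225,195:275],(400,400),interpolation=cv2.INTER_CUBIC)]))
E
```

```text
[0.42038287 0.29725566]
9.8917 [ 0.55550001 -0.05177428  0.15007722]
10.7167 [ 0.55598279 -0.0531356   0.11275053]
```

View pics/m5.png

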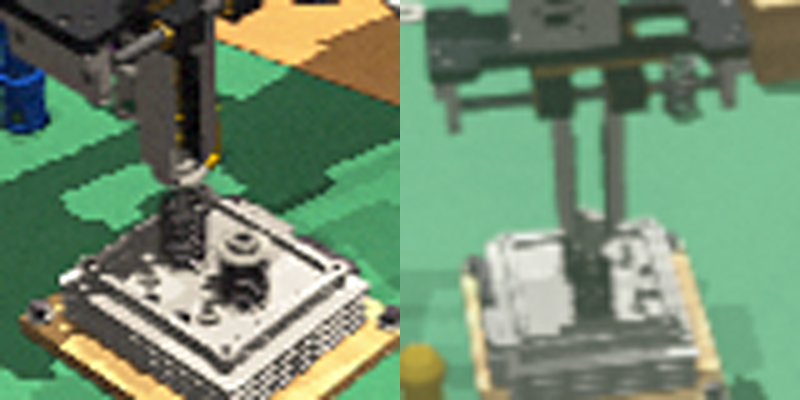

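View pics/wrist5.png

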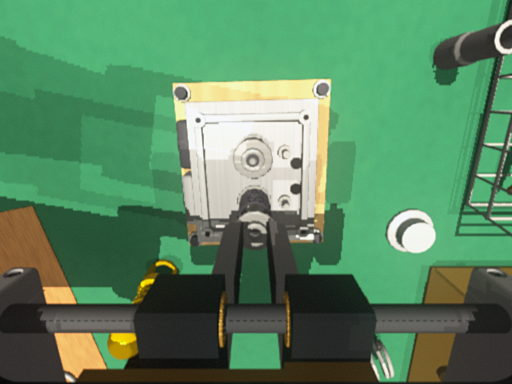

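```bash
python3 - <<'E'
from h import *
c=cv2.imread('pics/wrist5.png')
cv2.imwrite('pics/w5b.png',cv2.resize(c[140:260,200:310],(733,800))[:800] if 0 else cv2.resize(c[140:250,205:305],(545,600),interpolation=cv2.INTER_CUBIC))
E
```

```text
(no output)
```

View pics/w5b.png

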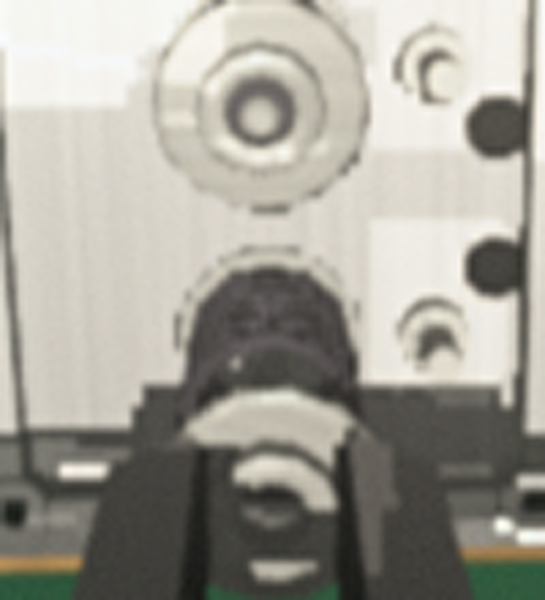

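```bash
python3 - <<'E'
from h import *
c=pickle.load(open('pics/wrist5.pkl','rb'))
d=ray(c,252.7,160.7,.093); h1=ray(c,255.5,233.2,.1127+.0045); h2=ray(c,255,233,.1127-.0015)
print('done',d[:2],'hole',h1[:2],h2[:2],'hole-done',(h1-d)[:2], 'wanted about [.0018,-.046]')
# board edges in w1 for yaw
a=pickle.load(open('pics/w1.pkl','rb')); f=200/592
for (u,v) in [(270,100),(541,94),(290,393),(537,386)]: print(ray(a,120+u*270/800,80+v*f,.015)[:2])
E
```

```text
done [ 0.55411124 -0.00577065] hole [ 0.55606037 -0.0517508 ] [ 0.55574039 -0.05444958] hole-done [ 0.00194913 -0.04598015] wanted about [.0018,-.046]
[0.48728093 0.04463437]
[0.6187479  0.04726273]
[ 0.49097063 -0.10773291]
[ 0.62395436 -0.1039205 ]
```

The hole-to-done-tip offset is (1.9, -46.0) mm, against about (1.3–1.8, -46) expected. It is aligned, so I'm lowering with a force stop.

```bash
python3 - <<'E'
from h import *
p=[.5553,-.0530]
r=movel(p+[.0945],feed=.03,f_stop=5)
print(r,get_clock(),get_ee_pos(),get_contact_force())
if not r:
    r=movel(p+[.0905],feed=.02,f_stop=2.5)
    print(r,get_clock(),get_ee_pos(),get_contact_force())
for n in('scene','wrist'): snap(n,n+'6')
a=cv2.imread('pics/scene6.png');b=cv2.imread('pics/wrist6.png')
cv2.imwrite('pics/m6.png',np.hstack([cv2.resize(a[135:215,200:280],(400,400),interpolation=cv2.INTER_CUBIC),cv2.resize(b[150:260,200:310],(400,400),interpolation=cv2.INTER_CUBIC)]))
E
```

```text
False 11.6 [ 0.55532828 -0.05300959  0.09448849] [-0.2725804  -0.40365466 -0.16658895]
False 11.95 [ 0.55589174 -0.05310557  0.09113335] [1.179754   0.17962546 0.45364563]
```

View pics/m6.png

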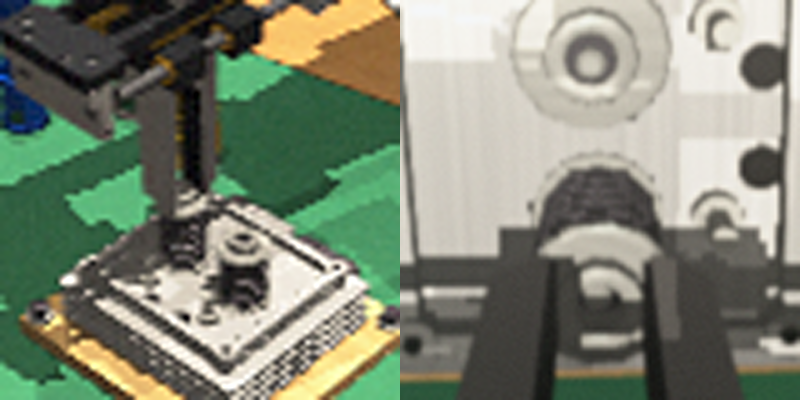

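The hole has passed over the stem with no miss force, and the retainer is at spring-top height. I'll release it and inspect.

```bash
python3 - <<'E'
from h import *
gripper_to(.045)
e=get_ee_pos(); movel([.5553,-.053,.16],feed=.12)
hold(.2)
c=snap('wrist','w7'); s=snap('side','s7'); a=snap('scene','sc7')
print(get_clock(),e,get_ee_pos())
cv2.imwrite('pics/m7.png',np.hstack([cv2.resize(c['img'][140:260,200:320],(400,400),interpolation=cv2.INTER_CUBIC),cv2.resize(a['img'][145:205,210:270],(400,400),interpolation=cv2.INTER_CUBIC)]))
P=pts(c); 
m=(P[...,2]>.084)&(P[...,2]<.1)&(abs(P[...,0]-.555)<.02)&(abs(P[...,1]+.053)<.02); print(m.sum(),np.percentile(P[m][:,2],[5,25,50,75,95]),(P[m].min(0)+P[m].max(0))/2)
E
```

```text
13.7667 [ 0.5552144  -0.05297956  0.0903594 ] [ 0.5550134  -0.05294682  0.15934181]
753 [0.088381   0.08938407 0.09012731 0.09438672 0.09605687] [ 0.5554877  -0.05289295  0.09110021]
```

View pics/m7.png

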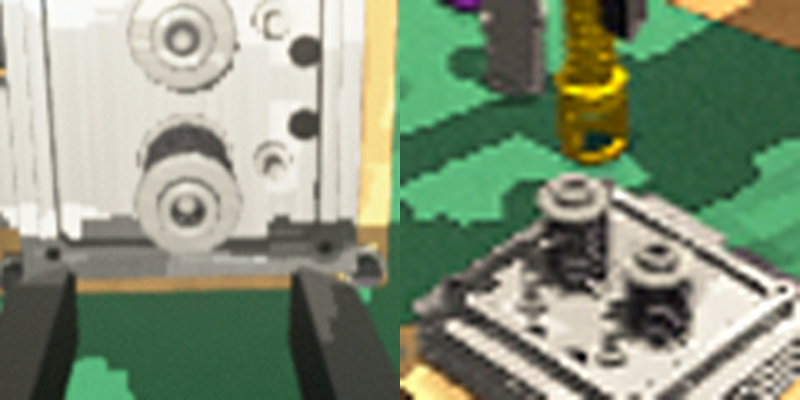

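Retainer seated flat: flange top at 0.090, boss top at 0.096, centre (0.5555, -0.0529). Now the pusher: I'll look down from above it.

```bash
python3 - <<'E'
from h import *
movel([.5553,-.053,.22],feed=.2)
move_ptp([.436,-.222,.22],q(107)); hold(.2)
gripper_to(.052)
c=snap('wrist','w8'); print(get_clock(),get_ee_pos())
P=pts(c); g=c['img'].max(-1)
m=(abs(P[...,0]-.436)<.04)&(abs(P[...,1]+.222)<.04)&(P[...,2]>.08)&(P[...,2]<.125)&(g<110)
print(m.sum(),P[m].min(0),P[m].max(0),P[m].mean(0))
t=m&(P[...,2]>.1); print((P[t].min(0)+P[t].max(0))/2, P[t].max(0)-P[t].min(0))
E
```

```text
15.6667 [ 0.43611034 -0.22190737  0.22004701]
561 [ 0.42152522 -0.23595156  0.08163781] [ 0.44922718 -0.20796161  0.1178923 ] [ 0.43463201 -0.21924655  0.11126453]
[ 0.4353762  -0.221975    0.10896294] [0.02770196 0.02795314 0.01785871]
```

View pics/w8.png

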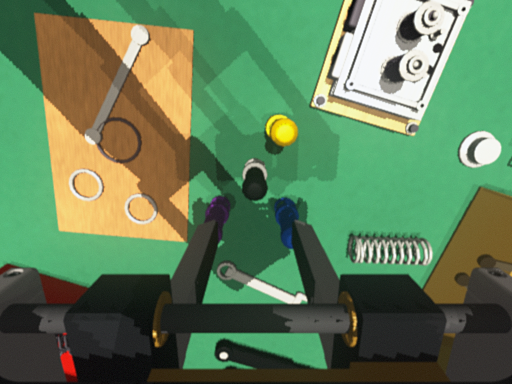

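```bash
python3 - <<'E'
from h import *
p=[.4355,-.222]
movel(p+[.125],feed=.15); 
r=movel(p+[.050],feed=.08,f_stop=6); print(r,get_clock(),get_ee_pos(),get_contact_force())
gripper_to(.018,38); print(get_clock(),get_finger_gap(),get_contact_force(),get_ee_pos())
movel(p+[.20],feed=.15); hold(.2)
for n in ('scene','side','wrist'): snap(n,n+'9')
print(get_clock(),get_finger_gap(),get_contact_force(),get_ee_pos())
a=cv2.imread('pics/scene9.png');b=cv2.imread('pics/side9.png')
cv2.imwrite('pics/m9.png',np.hstack([cv2.resize(i,(400,400),interpolation=cv2.INTER_CUBIC) for i in (a[70:170,170:270],b[145:265,140:260])]))
E
```

```text
False 17.5333 [ 0.43595997 -0.22230856  0.05063848] [ 0.06125807 -0.06776081 -0.19122548]
18.05 0.027422718350794597 [0.01742608 0.62729977 1.11142312] [ 0.43571495 -0.22211529  0.0502912 ]
19.55 0.027347225879690584 [-0.76402703  0.60023045 -2.97427396] [ 0.43535109 -0.22189678  0.1995485 ]
```

View pics/m9.png

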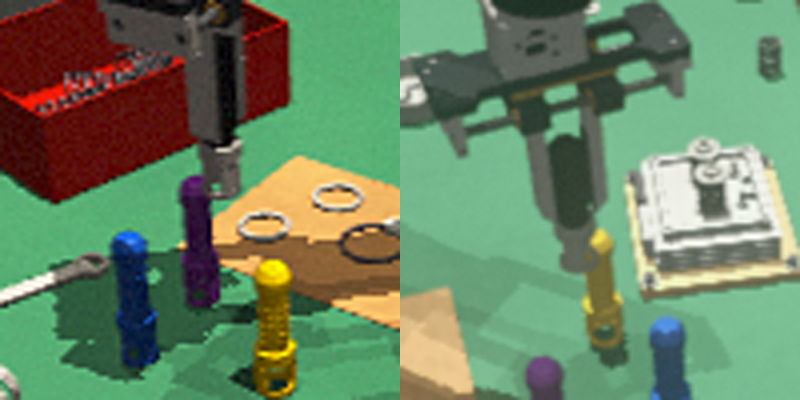

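View pics/wrist9.png

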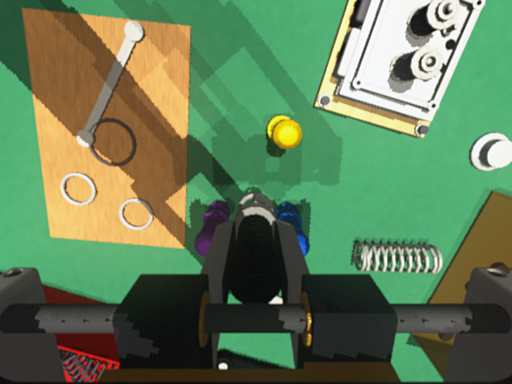

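The pusher is held and the look-alikes are still standing. The gap reads 27 mm instead of 24, so I'll check for tilt and offset.

```bash
python3 - <<'E'
from h import *
for n in('scene9','side9','wrist9'):
    c=pickle.load(open('pics/'+n+'.pkl','rb')); P=pts(c)
    for lo,hi in [(.148,.16),(.16,.17),(.17,.18),(.18,.19),(.192,.205),(.21,.225),(.225,.24),(.25,.27)]:
        m=(abs(P[...,0]-.4355)<.035)&(abs(P[...,1]+.222)<.035)&(P[...,2]>lo)&(P[...,2]<hi)
        if m.sum()>3: print(n,lo,m.sum(),((P[m].min(0)+P[m].max(0))/2)[:2].round(4),(P[m].max(0)-P[m].min(0))[:2].round(4))
a=cv2.imread('pics/scene9.png');b=cv2.imread('pics/side9.png')
cv2.imwrite('pics/m9b.png',np.hstack([cv2.resize(i,(400,560),interpolation=cv2.INTER_CUBIC) for i in (a[80:122,208:238],b[182:231,178:213])]))
E
```

```text
scene9 0.148 37 [ 0.4403 -0.2206] [0.021 0.031]
scene9 0.16 25 [ 0.4395 -0.2208] [0.0152 0.0315]
scene9 0.17 19 [ 0.4387 -0.2087] [0.0159 0.0092]
scene9 0.18 29 [ 0.4419 -0.2162] [0.0243 0.0251]
scene9 0.192 33 [ 0.4365 -0.2183] [0.0378 0.0246]
scene9 0.21 67 [ 0.438  -0.2133] [0.0542 0.0198]
scene9 0.225 67 [ 0.4382 -0.2129] [0.0542 0.0184]
scene9 0.25 118 [ 0.4363 -0.2192] [0.0575 0.0332]
side9 0.148 50 [ 0.4347 -0.2252] [0.0282 0.0282]
side9 0.16 18 [ 0.4316 -0.2365] [0.0147 0.004 ]
side9 0.17 23 [ 0.4375 -0.2318] [0.0261 0.0174]
side9 0.18 39 [ 0.435  -0.2322] [0.0318 0.0141]
side9 0.192 58 [ 0.4378 -0.227 ] [0.0395 0.0186]
side9 0.21 110 [ 0.4346 -0.2268] [0.0542 0.024 ]
side9 0.225 112 [ 0.4337 -0.2279] [0.0531 0.0214]
side9 0.25 197 [ 0.4347 -0.2252] [0.055  0.0288]
wrist9 0.148 159 [ 0.4325 -0.2157] [0.0253 0.02  ]
wrist9 0.16 81 [ 0.4372 -0.2079] [0.0165 0.0049]
wrist9 0.17 70 [ 0.4333 -0.2093] [0.0238 0.0075]
wrist9 0.18 202 [ 0.4345 -0.2184] [0.0315 0.0268]
wrist9 0.192 314 [ 0.4326 -0.2197] [0.0423 0.0273]
wrist9 0.21 806 [ 0.4321 -0.2191] [0.0491 0.0283]
wrist9 0.225 1045 [ 0.432  -0.2163] [0.049  0.0234]
wrist9 0.25 3780 [ 0.4321 -0.2193] [0.0495 0.0295]
```

View pics/m9b.png

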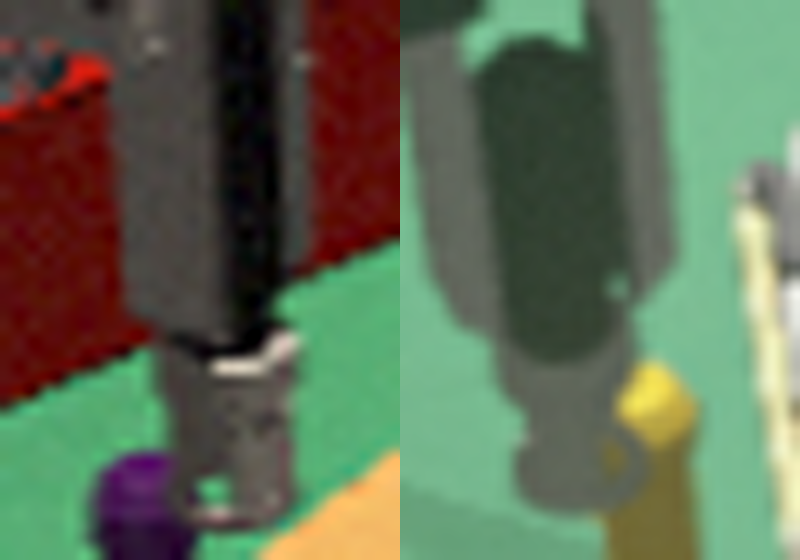

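The fingers bear only on the 29 mm knob, above the pads, because they run past the thinner grip. I'll set it back down and re-grip with the pads centred on the knob.

```bash
python3 - <<'E'
from h import *
p=[.4355,-.222]
movel(p+[.056],feed=.15); 
r=movel(p+[.048],feed=.02,f_stop=3); print(r,get_clock(),get_ee_pos(),get_contact_force())
gripper_to(.05)
movel(p+[.084],feed=.1)
c=snap('wrist','w10'); print(get_clock())
P=pts(c); g=c['img'].max(-1)
t=(abs(P[...,0]-.4355)<.02)&(abs(P[...,1]+.222)<.02)&(P[...,2]>.1)&(P[...,2]<.125)&(g<110); print((P[t].min(0)+P[t].max(0))/2, P[t].max(0)-P[t].min(0))
E
```

```text
True 21.0333 [ 0.43621225 -0.22240192  0.05024833] [-0.40235044  0.25434508  4.3398155 ]
22.15
[ 0.43558278 -0.22145311  0.10869782] [0.02822852 0.02779805 0.017393  ]
```

View pics/w10.png

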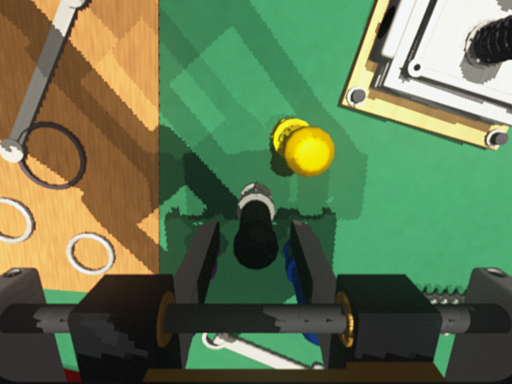

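```bash
python3 - <<'E'
from h import *
gripper_to(.018,38); e=get_ee_pos(); print(get_clock(),get_finger_gap(),e)
movel([.4355,-.222,.25],feed=.2)
movel([.5555,-.053,.25],feed=.15)
movel([.5555,-.053,.205],feed=.15); hold(.2)
print(get_clock(),get_finger_gap(),get_ee_pos(),get_contact_force())
for n in ('scene','side','wrist'): snap(n,n+'11')
a=cv2.imread('pics/scene11.png');b=cv2.imread('pics/side11.png')
cv2.imwrite('pics/m11.png',np.hstack([cv2.resize(i,(400,560),interpolation=cv2.INTER_CUBIC) for i in (a[110:194,205:265],b[130:214,200:260])]))
E
```

```text
22.6417 0.02725535427836601 [ 0.43528951 -0.22178748  0.08351314]
25.8083 0.02736179108507491 [ 0.55619914 -0.05322555  0.20667067] [ 0.71236811  0.43157023 -2.79394416]
```

View pics/m11.png

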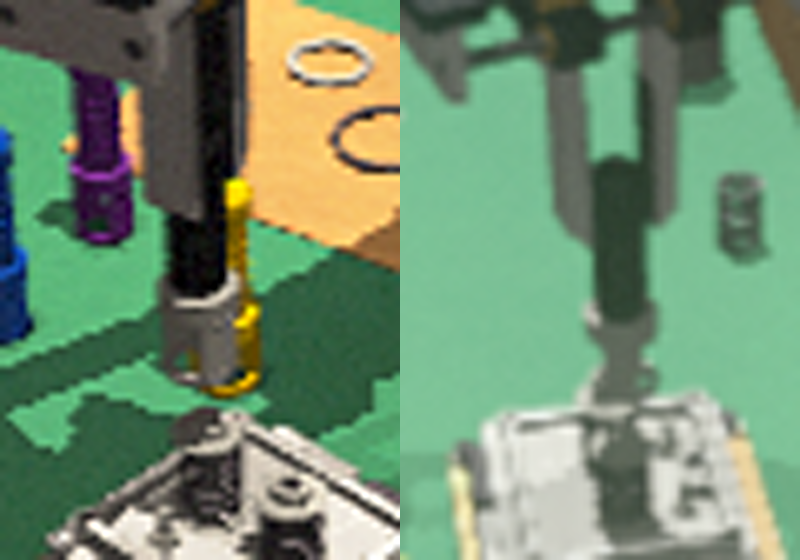

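View pics/wrist11.png

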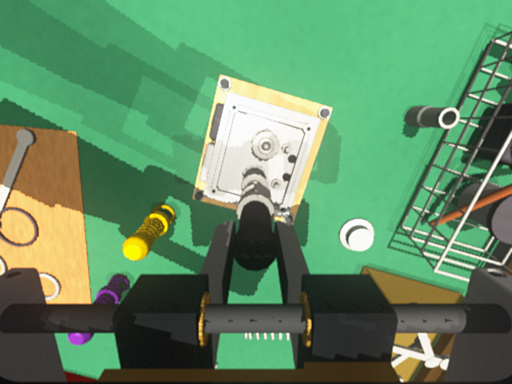

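```bash
python3 - <<'E'
from h import *
from scipy.optimize import least_squares
def fit(X,r,c0): 
    s=least_squares(lambda t:np.hypot(X[:,0]-t[0],X[:,1]-t[1])-r,c0,loss='soft_l1',f_scale=.001); return s.x.round(4),np.sqrt(np.mean(s.fun**2)).round(4)
for n in('scene11','side11','wrist11'):
    c=pickle.load(open('pics/'+n+'.pkl','rb')); P=pts(c); o=c['extrinsics'][:2,3]
    near=(abs(P[...,0]-.5555)<.03)&(abs(P[...,1]+.053)<.03)
    d=P[...,:2]-np.array([.5555,-.053]); front=(d@(o-np.array([.5555,-.053])))>0
    for nm,lo,hi,r in[('cup',.128,.150,.0155),('collar',.155,.164,.0165),('grip',.17,.20,.012)]:
        m=near&(P[...,2]>lo)&(P[...,2]<hi)&front
        if m.sum()>8: print(n,nm,m.sum(),fit(P[m][:,:2],r,[.5555,-.053]))
    m=near&(P[...,2]>.086)&(P[...,2]<.0985)
    if m.sum()>5: print(n,'ret',m.sum(),((P[m].min(0)+P[m].max(0))/2).round(4),(P[m].max(0)-P[m].min(0)).round(4))
E
```

```text
scene11 cup 48 (array([ 0.5571, -0.0538]), np.float64(0.0014))
scene11 collar 35 (array([ 0.5577, -0.0543]), np.float64(0.0009))
scene11 grip 90 (array([ 0.5577, -0.054 ]), np.float64(0.0011))
scene11 ret 69 [ 0.5581 -0.0521  0.0923] [0.0268 0.0294 0.0122]
side11 cup 40 (array([ 0.5568, -0.0539]), np.float64(0.0018))
side11 collar 28 (array([ 0.5568, -0.0533]), np.float64(0.0014))
side11 grip 73 (array([ 0.5564, -0.0543]), np.float64(0.0014))
side11 ret 54 [ 0.5551 -0.0555  0.0924] [0.0282 0.0279 0.0115]
wrist11 cup 148 (array([ 0.5582, -0.0541]), np.float64(0.0009))
wrist11 collar 170 (array([ 0.5568, -0.0547]), np.float64(0.0015))
wrist11 grip 395 (array([ 0.5561, -0.054 ]), np.float64(0.0003))
wrist11 ret 251 [ 0.5546 -0.0497  0.0918] [0.0288 0.0236 0.0104]
```

```bash
python3 - <<'E'
from h import *
for n in('sc7','s7','w7'):
    c=pickle.load(open('pics/'+n+'.pkl','rb')); P=pts(c)
    near=(abs(P[...,0]-.5555)<.022)&(abs(P[...,1]+.053)<.022)
    for lo,hi in((.087,.092),(.0935,.099)):
        m=near&(P[...,2]>lo)&(P[...,2]<hi)
        if m.sum()>5: print(n,lo,m.sum(),((P[m].min(0)+P[m].max(0))/2).round(4),P[m].mean(0).round(4),(P[m].max(0)-P[m].min(0)).round(4))
print(get_ee_pos(),get_orientation())
E
```

```text
sc7 0.087 33 [ 0.5571 -0.0518  0.0896] [ 0.5607 -0.0493  0.0905] [0.0292 0.0279 0.0046]
sc7 0.0935 22 [ 0.5574 -0.0517  0.0961] [ 0.5573 -0.0517  0.0965] [0.017  0.0167 0.005 ]
s7 0.087 26 [ 0.5553 -0.0572  0.0901] [ 0.5553 -0.06    0.0903] [0.0278 0.0215 0.0034]
s7 0.0935 19 [ 0.5526 -0.0549  0.0958] [ 0.5537 -0.0548  0.0956] [0.0212 0.0163 0.0047]
w7 0.087 508 [ 0.5555 -0.0529  0.0895] [ 0.5554 -0.0516  0.0896] [0.0304 0.0302 0.0049]
w7 0.0935 207 [ 0.5555 -0.053   0.0953] [ 0.5554 -0.0527  0.0953] [0.0167 0.0173 0.0034]
[ 0.55592011 -0.05308539  0.20595961] [ 5.94808976e-01  8.03867011e-01  3.33307477e-04 -1.61929452e-05]
```

Pusher is upright; the cup sits about (+1, -1) mm off the retainer, averaged over the three views. I'll correct that and lower it, guarded.

```bash
python3 - <<'E'
from h import *
p=[.5548,-.0523]
movel(p+[.184],feed=.08); hold(.15); print(get_ee_pos(),get_contact_force())
r=movel(p+[.1755],feed=.02,f_stop=2.5); print(r,get_clock(),get_ee_pos(),get_contact_force(),get_torque())
for n in ('scene','side','wrist'): snap(n,n+'12')
a=cv2.imread('pics/scene12.png');b=cv2.imread('pics/side12.png')
cv2.imwrite('pics/m12.png',np.hstack([cv2.resize(i,(400,560),interpolation=cv2.INTER_CUBIC) for i in (a[130:200,215:265],b[140:210,207:257])]))
E
```

```text
[ 0.55499    -0.05233573  0.18428444] [ 0.22643804 -0.12881972 -2.00989751]
False 27.1 [ 0.55473397 -0.05230508  0.17536734] [ 0.11954397  0.13906941 -1.71596108] [-0.03485245 -0.07915542  0.00866567]
```

View pics/m12.png

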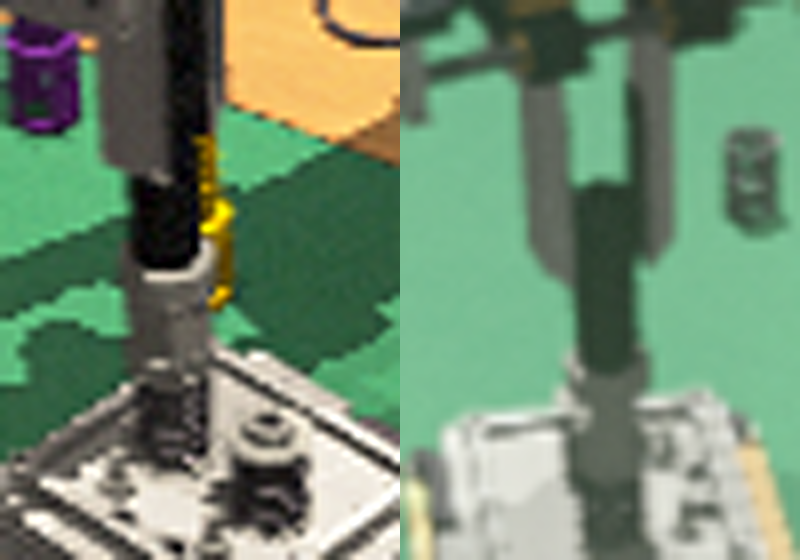

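```bash
python3 - <<'E'
from h import *
p=[.5548,-.0523]
for z in (.173,.171,.167,.163,.1595):
    movel(p+[z],feed=.02); hold(.25); F=np.mean([get_contact_force() for _ in range(5)],0); print(z,round(get_clock(),2),get_ee_pos().round(4),F.round(2),np.round(get_torque(),3),round(get_finger_gap(),4))
for n in ('scene','side','wrist'): snap(n,n+'13')
a=cv2.imread('pics/scene13.png');b=cv2.imread('pics/side13.png')
cv2.imwrite('pics/m13.png',np.hstack([cv2.resize(i,(400,560),interpolation=cv2.INTER_CUBIC) for i in (a[130:200,215:265],b[140:210,207:257])]))
E
```

```text
0.173 27.77 [ 0.5551 -0.0523  0.1733] [ 1.67  0.43 -1.  ] [ 0.033 -0.296 -0.007] 0.0272
0.171 28.27 [ 0.5551 -0.0523  0.1713] [0.78 0.59 0.71] [ 0.015 -0.396  0.01 ] 0.027
0.167 28.88 [ 0.5551 -0.0523  0.1674] [1.18 0.13 3.74] [-0.05  -0.315  0.012] 0.0271
0.163 29.48 [ 0.5552 -0.0524  0.164 ] [0.04 0.09 7.05] [-0.02  -0.236  0.024] 0.027
0.1595 30.05 [ 0.5553 -0.0525  0.1613] [-1.000e-02  6.700e-01  1.032e+01] [-0.012 -0.03   0.001] 0.0272
```

View pics/m13.png

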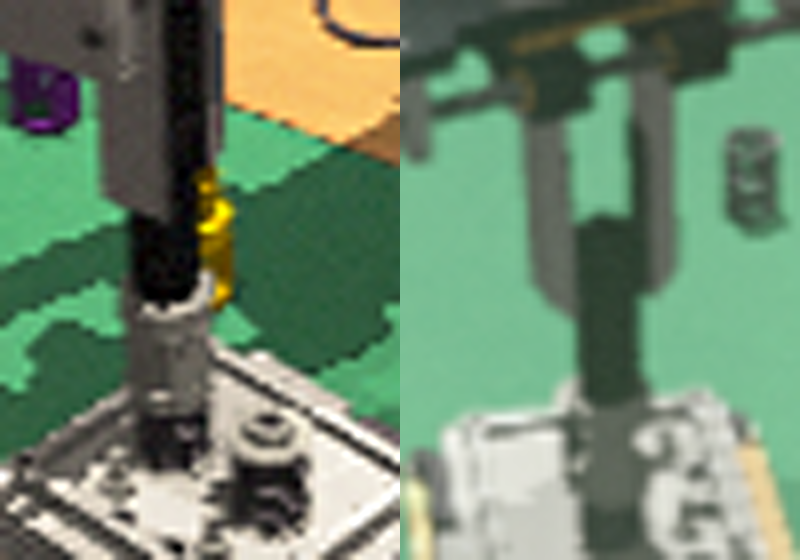

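Force gives 12.5 mm and position 12.2 mm, so they agree. Pressing on to about 15 mm.

```bash
python3 - <<'E'
from h import *
p=[.5548,-.0523]
movel(p+[.1562],feed=.02); hold(.8)
F=np.mean([get_contact_force() for _ in range(5)],0); print(round(get_clock(),2),get_ee_pos().round(4),F.round(2),np.round(get_torque(),3),round(get_finger_gap(),4),get_orientation().round(4))
from scipy.optimize import least_squares
for n in ('scene','side','wrist'):
    c=snap(n,n+'14'); P=pts(c); o=c['extrinsics'][:2,3]; C=np.array([.5555,-.053])
    near=(abs(P[...,0]-C[0])<.03)&(abs(P[...,1]-C[1])<.03)&(((P[...,:2]-C)@(o-C))>0)
    for nm,lo,hi,r in[('cup',.08,.102,.0155),('collar',.107,.116,.0165),('grip',.12,.155,.012)]:
        m=near&(P[...,2]>lo)&(P[...,2]<hi); X=P[m]
        if m.sum()>8:
            s=least_squares(lambda t:np.hypot(X[:,0]-t[0],X[:,1]-t[1])-r,C,loss='soft_l1',f_scale=.001); print(n,nm,m.sum(),s.x.round(4))
a=cv2.imread('pics/scene14.png');b=cv2.imread('pics/side14.png')
cv2.imwrite('pics/m14.png',np.hstack([cv2.resize(i,(400,560),interpolation=cv2.INTER_CUBIC) for i in (a[130:200,215:265],b[140:210,207:257])]))
E
```

```text
31.32 [ 0.5554 -0.0526  0.1587] [-1.16  0.1  10.72] [-0.07   0.149 -0.021] 0.0274 [5.948e-01 8.038e-01 4.000e-04 7.000e-04]
scene cup 51 [ 0.5557 -0.0532]
scene collar 33 [ 0.5568 -0.0536]
scene grip 96 [ 0.5569 -0.0532]
side cup 36 [ 0.5551 -0.0528]
side collar 27 [ 0.5554 -0.0529]
side grip 80 [ 0.5554 -0.0536]
wrist cup 162 [ 0.5574 -0.0535]
wrist collar 117 [ 0.5558 -0.0537]
wrist grip 459 [ 0.5554 -0.0534]
```

View pics/m14.png

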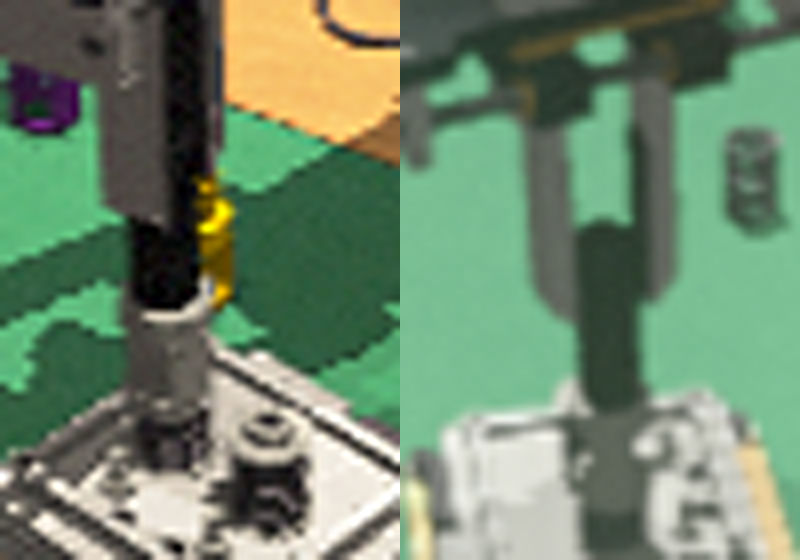

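Force rose less than expected (10.7 against about 12.6), so I'm checking for slip of the pusher in the jaws and creep.

```bash
python3 - <<'E'
from h import *
for i in range(4):
    hold(.3); print(round(get_clock(),2),np.round(get_ee_pos(),4),np.round(get_contact_force(),2),np.round(get_torque(),3))
snap('wrist','wrist15')
o=[]
for n in ('wrist11','wrist13','wrist15'):
    c=pickle.load(open('pics/'+n+'.pkl','rb')); P=pts(c); ez=c['extrinsics'][2,3]
    # knob/top dark region & collar depth in camera frame
    for nm,(u0,u1,v0,v1) in {'knob':(248,262,240,258)}.items(): print(n,nm,np.median(c['z_map'][v0:v1,u0:u1]).round(4),'cam z',ez.round(4))
    o.append(cv2.resize(c['img'][160:290,205:305],(260,338),interpolation=cv2.INTER_CUBIC))
cv2.imwrite('pics/m15.png',np.hstack(o))
E
```

```text
31.77 [ 0.5554 -0.0526  0.1588] [-0.51  0.68 11.05] [-0.012  0.164 -0.011]
32.07 [ 0.5554 -0.0526  0.1587] [-0.39 -0.24 11.42] [-0.05   0.171 -0.036]
32.37 [ 0.5554 -0.0526  0.1587] [ 0.03  0.04 10.84] [-0.059  0.159  0.032]
32.67 [ 0.5554 -0.0526  0.1588] [-1.63  0.56 11.52] [-0.059  0.191  0.065]
wrist11 knob 0.1636 cam z 0.3852
wrist13 knob 0.1636 cam z 0.3402
wrist15 knob 0.1637 cam z 0.3376
```

View pics/m15.png

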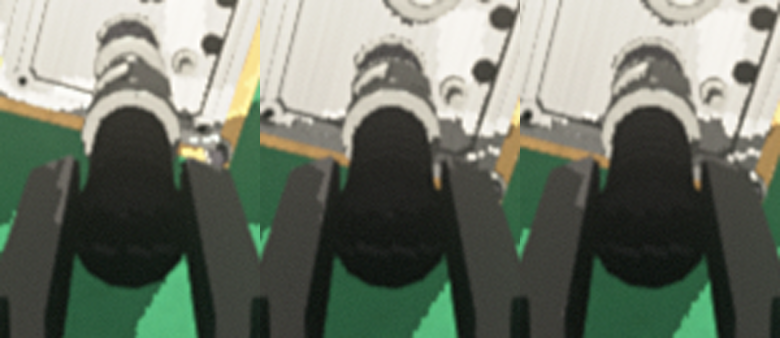

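No slip: knob-to-camera depth is constant at 0.1636 m. Force implies about 14 mm and position about 14.7 mm. I'll trim about 0.7 mm further to the middle of the band, check and hand in.

```bash
python3 - <<'E'
from h import *
movel([.5546,-.0522,.1554],feed=.01); hold(1.0)
F=[]
for i in range(8): hold(.05); F.append(get_contact_force())
c=snap('wrist','w16')
print(round(get_clock(),2),np.round(get_ee_pos(),4),np.mean(F,0).round(2),get_finger_gap(),np.median(c['z_map'][240:258,248:262]))
snap('scene','sc16')
finish_job()
E
```

```text
34.42 [ 0.5554 -0.0526  0.1582] [-0.61  0.13 11.7 ] 0.027395870994628573 0.16363488
the job is handed in; nothing more can be done
```

I fitted the retainer on the bare spring, set the black pusher's cup over its boss, pressed the spring down about 15 mm, and handed the job in at 34.4 s. The arm is still holding the pusher with the spring compressed. The job reports no verdict, so this rests on my own checks.

- **Retainer:** after I let go it was flat on the spring, flange top at 0.090 m and boss top at 0.096 m, centred at (0.5555, -0.0529) m.
- **Pusher:** my first grip caught the knob above the pads, so I set the pusher down and gripped it again. It then stayed upright, and its measured centre was within about 2 mm of the valve axis. It did not slip in the jaws: the depth from the camera to the knob stayed at 0.1636 m.
- **Compression:** the two readings differ by about 1 mm. Tool height gives about 15.3 mm and force (about 14 N after allowing for the pusher's weight) gives about 14.2 mm. Both are within 12–18.5 mm.
- **Not confirmed:** under the cup I could not see directly that the retainer stayed level after the push. The gripper's opening read about 1.7 mm under the true size on both parts.

No loose part was touched as far as I could see in the pictures I checked; I saved a last wide view but did not look at it before handing in.

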